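# Load the table caddy with the condiments

### The arm

A 6-joint arm with a two-finger parallel gripper is mounted at the origin on a cart in front of the work surface, level with it; the furniture and walls round the work are solid. World frame = base frame: x ahead of the robot, y to its left, z up, the work surface at z = 0. Lengths are in m, angles in degrees, forces in N, time in s.
With the tool pointing down it reaches from about 0.325 to 0.85 m from the base axis. Payload 4.4 kg.
Tool frame: the origin (TCP) lies at the very end of the fingers, on their centre line; the grasp point (between the pads) lies 19 mm behind it; z points along the fingers, y is the line along which they close (so a half turn about z gives the same grasp; the last joint's range is limited). The gripper opens to 94 mm and grips with 3 to 60 N. Pads are 16 mm wide; open, the fingers measure 119 mm over their backs; the gripper's body (75 mm by 177 mm) begins 78 mm behind the grasp point.
Start: joints at [-76.977, 11.837, 88.321, -0, 79.842, -8.623], TCP at [0.212, -0.534, 0.205] pointing down, gripper open.
Joint ranges: [-156.59, 156.59], [-49.26, 127.26], [12.9, 141.05], [-63.56, 243.56], [4.71, 150.69], [-161.64, 161.64]. Speed limits (degrees/s): [159.86, 159.86, 180, 180, 180, 180].

### API

Orientations are given as [roll, pitch, yaw] about the fixed x, y, z axes, in that order (R = Rz(yaw) Ry(pitch) Rx(roll)).
In Python, from cell import env, camera, order, spot_in, silhouettes gives the robot as it stands. The module is installed in compiled form; this text tells all that it offers.
- The arm moves only by the tool jog_arm, never from a script. Its argument "steps" is a list of rows, each an object of numbers: "dx", "dy", "dz": the shift along the tool's x, y, z as a fraction of full scale; "ax", "ay", "az": the turn, a rotation vector about the tool's x, y, z as a fraction of full scale; "jaw": the opening, from 0 (shut) to 1 (fully open). In form: [{"dx": .., "dy": .., "dz": .., "ax": .., "ay": .., "az": .., "jaw": ..}, ...]. A call has 1 to 20 rows; each row is the pose to reach, as a shift and turn from the pose commanded when the call began, along the tool's axes at that moment; what a row does not reach only later rows make up. Full scale, the value 1, is 250 mm for a shift and 90 degrees for a turn. A row lasts 1/10 s, in which the tool goes at most 50 mm and 8.59 degrees, less where a joint would pass 70% of its speed; a pose out of reach is approached as far as the arm can. A call with a number of a shift or a turn outside -1 to 1 is refused whole. A call with a gripper value outside its range is refused whole. The fingers move at their own pace and stop on an object; "squeeze" is the grip in N (left out, the last holds). Time passes only in rows, so rows that repeat a pose let the fingers close. It gives the time, the measured TCP pose, the force, the opening and the grip force at its end, in the units of the state.
- env.sense(): the state, without advancing time (a new reading comes with each control period).
- camera(name): name is "scene" or "top"; returns a dict with "img" (384x512x3 uint8, red, green, blue), "fov_y" (degrees; the focal length in pixels is half the picture's height over the tangent of half this angle, whatever the lens; pixels are square), "cx", "cy" (the principal point, pixels), "world_from_camera" (4x4, takes a point from camera to world coordinates). Camera axes: x right, y up, looking along -z (the intrinsics and any distortion apply to the point x, -y, -z); pixel columns grow to the right and rows downward; lengths in m; the calibration is good to about 2 mm. A picture is of the moment at which its call begins. There is no depth.
- order.close_job(): hands the job in; it is judged then, once.
Trained networks look in a picture, given as the dict that the camera call returned (one of the last four; its "shot" number tells which), for a name from the list of things; names that differ only in an ending like _2 or _b are one class to them, and where a whole thing is asked for, a point or a joint stands for the part that bears it (a point fixed in the world has none). Each returns a list of dicts, best first, with "confidence" (0 to 1); they miss things now and then, are a little off and sometimes report something else, mostly with a low value. They report only what shows in the picture. A call takes as long as a camera call.
- spot_in(picture, label): "xyz" ([x, y, z] in m, in world coordinates, good to about 4 mm: the middle of the surface that is visible of it).
- silhouettes(picture, label): "mask" (384x512 bool, what is visible of it).
The state is a dict: "clock": time; "q": joint angles; "qd": joint speeds; "tau": joint torques, N m; "ee_pos": TCP position; "eef_rot": TCP orientation; "wrist_force": force on the tool from outside, world axes, zero at the start; "moment": the same for the moment, N m; "finger_gap": finger opening in m; "grip_force": force on a finger pad.
Only numpy, scipy, OpenCV 4.12 (cv2) and the standard library are available. Lean on these libraries where they do the work, as an engineer would, in place of code of your own. Each camera call takes 0.05 s, during which the arm holds its last target. There are 200 camera calls.

### The job

Get the condiment caddy ready to be carried to the dinner table: stand the salt shaker, the spice jar with the pale label (pale patch on its red cap), the wooden pepper mill and the square oil bottle upright in the caddy, each down in a well that fits it: salt and spice jar one each in the two small round wells, the mill in the wide round well, the bottle in the square well. The other spice jar (dark label, black patch on its cap) and the honey jar look much like them but stay where they stand. Let go of everything at the end.

Things in the scene. Friction and masses are not known exactly. Their poses are not given: they have to be found in the camera images.
- salt_shaker: salt shaker, clear body 44 mm across at its widest, 28 mm up, tapering to the grey metal-look domed top, which is 34 mm across between 66 and 84 mm; 90 mm tall, about 0.1 kg. Loose; its foot is uneven, so it stands up to 3 degrees off plumb. Origin: centre of its underside, z up.
- spice_1: round spice jar that belongs in the caddy: red cap with a pale patch on its top, pale label; glass 42 to 45 mm across up to 76 mm, cap 45 mm across from 85 mm up, 106 mm tall, about 0.11 kg. Loose. Origin: centre of its underside, z up.
- pepper_mill: pepper mill of turned brown wood, 58 mm across at the foot, 170 mm tall with a round head 49 mm across between 123 and 159 mm and a small steel nut on top; about 0.18 kg. Loose. Origin: centre of its underside, z up.
- oil_bottle: tall square glass bottle of oil with a green label and yellow cap, 61 x 61 mm up to 192 mm, then tapering evenly to its top; round cap 32 mm across between 252 and 266 mm, 268 mm tall. About 0.43 kg. Loose. Origin: centre of its underside, z up, x and y square to its side faces.
- insert_small_a: one of two alike small round wells: cork block 91 x 91 x 35 mm, fixed in a bay of a dark wooden crate (the caddy) that holds four such blocks, two by two, in any arrangement. Origin: centre of the block's underside, 6 mm above the worktop; z up, x and y along its sides. In its middle a round well, diameter 60 mm, depth 30 mm; its floor 5 mm and its mouth 35 mm above the origin.
- insert_small_b: other of the two alike small round wells: the same cork block as insert_small_a, with a round well 60 mm in diameter, 30 mm deep; floor 5 mm and mouth 35 mm above the origin at the centre of its underside. The crate is 206 mm square with walls 45 mm high and 8 mm thick, and steel bar grips on two ends; block centres are 95 mm apart.
- insert_wide: wide round well: the same cork block as insert_small_a, but with a round well 76 mm in diameter, 30 mm deep; floor 5 mm and mouth 35 mm above the origin at the centre of its underside.
- insert_square: square well: the same cork block as insert_small_a, but with a square well 78 x 78 mm, 30 mm deep, its sides along the block's x and y; floor 5 mm and mouth 35 mm above the origin at the centre of its underside.
- spice_2: spice jar that does not belong in the caddy: orange-red cap with a black patch on its top, dark label; same shape and size as spice_1 (106 mm tall). Loose; leave it. Origin: centre of its underside, z up.
- honey_jar: squat jar of honey with a red lid, 65 mm across, 100 mm tall. Loose, stands beyond the caddy; leave it. Origin: centre of its underside, z up.

How it is judged:
By the outcome, as a careful person would: the job done as asked, in the order asked, and still so for the second after the job is handed in, with the robot touching nothing.
It also fails if it takes over 138 s, if anything falls off the work surface, if the arm or the gripper's body presses on something with over 40 N, if the wrist force passes 120 N, or if a joint passes its speed limit or range.

## Working session

There is one attempt and no reset: what is moved stays moved. The work goes in short steps, Python scripts to look and compute and a tool call to move; the robot and the scene stay as the last step left them, time stands still between calls to the robot, and variables do not carry over. Pictures are saved under pics/ and viewed, at most 14 in all, crops included, and the job is handed in when it is done.

Besides the shell and the picture viewer there is one more tool, called after "Emit:" as name(argument=value, ...), one argument or row to a line, values as JSON. jog_arm: Moves the arm, as the interface text tells. Shift numbers are shares of 250 mm and turn numbers shares of 90 degrees, none past 1 either way. Its arguments: {"type":"object","properties":{"steps":{"type":"array"},"squeeze":{"type":"number"}},"required":["steps"]}

```bash
mkdir -p pics; python3 - <<'E'
from cell import env,camera,spot_in
import cv2,numpy as np
print(env.sense())
for n in("top","scene"):
    p=camera(n);print(n,p["fov_y"],p["cx"],p["cy"],p["world_from_camera"].tolist() if hasattr(p["world_from_camera"],'tolist') else p["world_from_camera"],[k for k in p])
    cv2.imwrite(f"pics/{n}0.png",cv2.resize(p["img"][:,:,::-1],(800,600)))
    for l in ["salt_shaker","spice_1","pepper_mill","oil_bottle","insert_small_a","insert_wide","insert_square","honey_jar"]:
        print(l,[(np.round(d["xyz"],3).tolist(),round(d["confidence"],2)) for d in spot_in(p,l)])
E
```

```text
{'clock': 0.0, 'q': array([-7.69777010e+01,  1.18839951e+01,  8.84033418e+01, -1.57742332e-03,
        7.98407579e+01, -8.62412112e+00]), 'qd': array([ 0.09264261,  0.00094851, -0.02351121,  0.01812446, -0.04524351,
       -0.0881825 ]), 'tau': array([ 4.37907047e-04, -3.70877445e+01, -2.81419033e+01,  6.98310533e-02,
        3.61643080e-02, -1.62600872e-04]), 'ee_pos': array([ 0.21189369, -0.53367698,  0.20430539]), 'eef_rot': array([-1.79873121e+02, -1.76734721e-02,  2.16466805e+01]), 'wrist_force': array([-0.06614853,  0.03924282,  1.03683437]), 'moment': array([ 0.02765267, -0.02143117, -0.04224973]), 'grip_force': 0.0, 'finger_gap': 0.09417215649501512}
top 48.61548800065236 255.85219965281254 188.23754361121883 [[-0.0184411009527004, 0.9880494358450655, -0.15303018696290077, 0.33410870062516834], [-0.999811924643026, -0.019142507973092925, -0.0031112264636641213, -0.0003643340794849475], [-0.006003427126270785, 0.15294403131455678, 0.9882166170167306, 1.6638304136188722], [0.0, 0.0, 0.0, 1.0]] ['img', 'fov_y', 'cx', 'cy', 'world_from_camera', 'shot']
salt_shaker []
spice_1 [([0
[... 467 characters left out ...]
0.3562651880203347, 0.12844834620080092], [-0.5189640625534805, -0.628888743189249, 0.5789432186906018, 0.6844516009301223], [-0.005558797703459882, 0.679756746513847, 0.7334165701271015, 0.9370065116752438], [0.0, 0.0, 0.0, 1.0]] ['img', 'fov_y', 'cx', 'cy', 'world_from_camera', 'shot']
salt_shaker [([0.443, 0.019, 0.054], 0.66)]
spice_1 [([0.455, 0.43, 0.094], 0.92), ([0.458, 0.29, 0.088], 0.67)]
pepper_mill [([0.453, -0.12, 0.087], 0.87)]
oil_bottle [([0.466, 0.159, 0.156], 0.68)]
insert_small_a [([0.475, -0.309, 0.04], 0.87), ([0.517, -0.429, 0.041], 0.69)]
insert_wide [([0.44, -0.395, 0.037], 0.76)]
insert_square [([0.568, -0.356, 0.022], 0.86)]
honey_jar [([0.694, -0.29, 0.073], 0.96)]
```

View pics/top0.png

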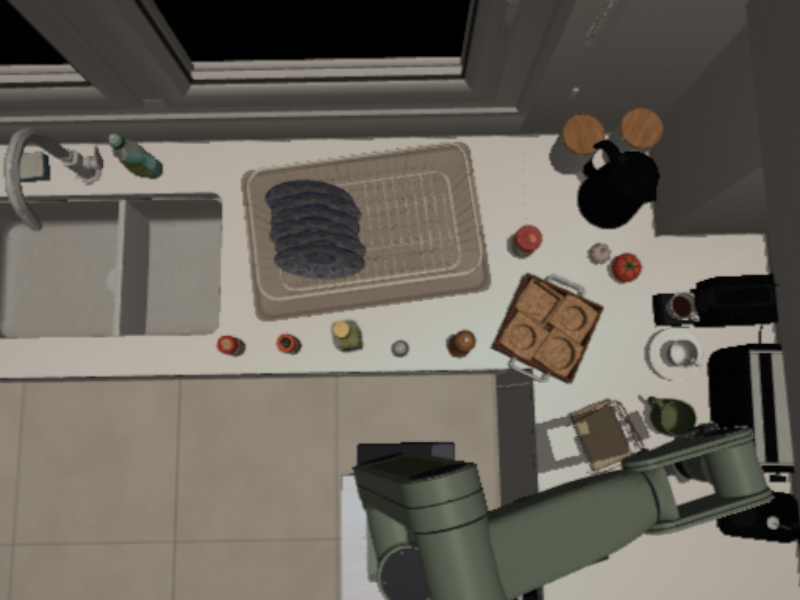

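View pics/scene0.png

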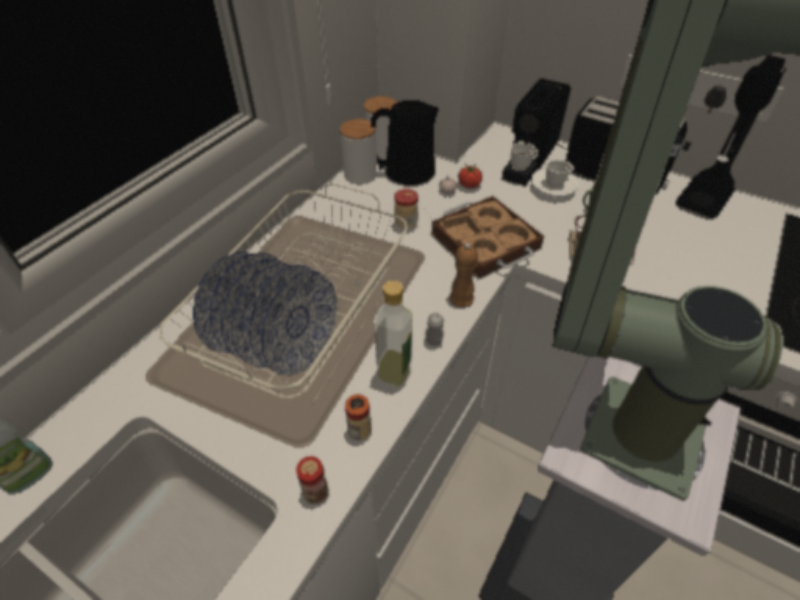

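Both pictures show the row along the counter. In the 800x600 top view it runs:
- pale-patch spice_1 at (228,345)
- black-patch spice_2 at (287,343)
- oil at (346,335)
- salt at (400,348)
- mill at (462,343)

The caddy is centred near (548,328), with the square well at its top, the small wells at its left and right, and the wide well at its bottom.

```bash
cat > h.py <<'E'
import numpy as np,cv2
from scipy.optimize import least_squares
from cell import env,camera,spot_in,silhouettes
def proj(p,X):
    T=np.linalg.inv(np.array(p["world_from_camera"]));X=np.atleast_2d(X)
    c=X@T[:3,:3].T+T[:3,3];f=192/np.tan(np.radians(p["fov_y"]/2))
    return np.c_[p["cx"]-f*c[:,0]/c[:,2],p["cy"]+f*c[:,1]/c[:,2]]
def unproj(p,uv,z):
    W=np.array(p["world_from_camera"]);f=192/np.tan(np.radians(p["fov_y"]/2));uv=np.atleast_2d(uv)
    d=np.c_[(uv[:,0]-p["cx"])/f,-(uv[:,1]-p["cy"])/f,-np.ones(len(uv))]@W[:3,:3].T
    return W[:3,3]+d*((z-W[2,3])/d[:,2])[:,None]
PR={"salt_shaker":[(0,38),(28,44),(66,34),(84,34),(90,20)],"spice_1":[(0,42),(76,45),(85,45),(106,45)],
"pepper_mill":[(0,58),(30,50),(75,34),(118,38),(123,49),(159,49),(163,20),(170,10)],"oil_bottle":[(0,-61),(192,-61),(252,28),(252,32),(266,32),(268,28)],
"honey_jar":[(0,65),(100,65)]}
def render(p,name,x,y,yaw=0,z=0):
    S=4;m=np.zeros((384*S,512*S),np.uint8);t=np.linspace(0,2*np.pi,41)
    c=[]
    for h,d in PR[name]:
        if d<0: a=np.radians(yaw)+np.pi/4+np.arange(4)*np.pi/2;r=-d/2000*2**.5
        else: a=t;r=d/2000
        c.append(proj(p,np.c_[x+r*np.cos(a),y+r*np.sin(a),0*a+z+h/1000]))
    for a,b in zip(c,c[1:]):
        cv2.fillConvexPoly(m,cv2.convexHull(np.round((np.r_[a,b]+.5)*S).astype(np.int32)),1)
    return cv2.resize(m.astype(np.float32),(512,384),interpolation=cv2.INTER_AREA)
def cen(m):
    v,u=np.indices(m.shape);return np.array([(m*u).sum(),(m*v).sum()])/m.sum()
def best(ds,uv=None):
    if uv is not None: ds=[d for d in ds if np.hypot(*(cen(d["mask"]*1.)-uv))<12]
    return max(ds,key=lambda d:d["confidence"])["mask"]*1. if ds else None
def iou(a,b): return np.minimum(a,b).sum()/np.maximum(a,b).sum()
def fit(ps,name,x0,yaw=0,z=0):
    ms=[(p,best(silhouettes(p,name),cen(render(p,name,*x0,yaw,z)))) for p in ps]
    ms=[(p,m) for p,m in ms if m is not None]
    out=[]
    for sel in ([ms]+[[k] for k in ms] if len(ms)>1 else [ms]):
        if not sel: return [],ms
        r=least_squares(lambda q:np.concatenate([cen(render(p,name,*q,yaw,z))-cen(m) for p,m in sel]),x0,diff_step=2e-2,x_scale=.01)
        out.append((np.round(r.x,4).tolist(),[round(float(iou(render(p,name,*r.x,yaw,z),m)),2) for p,m in sel]))
    return out,ms
E
cat > m.py <<'E'
from h import *
ps=[camera("top"),camera("scene")]
for n,x in [("salt_shaker",(.445,.01)),("spice_1",(.453,.435)),("spice_1",(.465,.275)),("pepper_mill",(.453,-.13)),("oil_bottle",(.466,.14)),("honey_jar",(.70,-.295))]:
    o,ms=fit(ps,n,x);print(n,o)
    if n=="oil_bottle":
        for yaw in range(0,90,10):print(yaw,[round(float(iou(render(p,n,*o[0][0],yaw),m)),3) for p,m in ms],end=" ")
    if n=="salt_shaker" : print(unproj(ps[0],[400*.64,348*.64],.09))
# caddy
for p in ps:
    print("caddy",p["shot"])
    C=[]
    for n,uvx in [("insert_small_a",(.475,-.30)),("insert_small_a",(.519,-.425)),("insert_wide",(.436,-.385)),("insert_square",(.565,-.345))]:
        m=best(silhouettes(p,n),proj(p,[*uvx,.041])[0])
        if m is None: print(n,"none");C.append([np.nan]*2);continue
        (c,s,a)=cv2.minAreaRect(unproj(p,np.argwhere(m>0)[:,::-1],.041)[:,:2].astype(np.float32))
        q=unproj(p,cen(m),.041)[0,:2];C.append(q);print(n,q.round(4),np.round(c,4),np.round(s,3),round(a,1))
    print(np.nanmean(C,axis=0),[np.degrees(np.arctan2(*(C[i]-C[j])[::-1])).round(1) for i,j in((3,0),(1,2),(3,1),(0,2))])
E
python3 m.py
```

```text
salt_shaker [([0.4509, 0.0088], [0.68, 0.81]), ([0.4528, 0.0079], [0.69]), ([0.4493, 0.0103], [0.8])]
[[0.44872709 0.00642475 0.09      ]]
spice_1 [([0.4631, 0.4183], [0.79, 0.94]), ([0.4647, 0.4172], [0.8]), ([0.4622, 0.4189], [0.94])]
spice_1 [([0.4641, 0.2785], [0.86, 0.92]), ([0.4659, 0.2771], [0.9]), ([0.4628, 0.2797], [0.91])]
pepper_mill [([0.4561, -0.138], [0.87, 0.84]), ([0.4567, -0.1394], [0.88]), ([0.4548, -0.1355], [0.84])]
oil_bottle [([0.4776, 0.1313], [0.81, 0.82]), ([0.4775, 0.1332], [0.82]), ([0.4784, 0.1291], [0.82])]
0 [0.813, 0.82] 10 [0.824, 0.855] 20 [0.823, 0.905] 30 [0.821, 0.89] 40 [0.786, 0.891] 50 [0.762, 0.856] 60 [0.765, 0.817] 70 [0.778, 0.801] 80 [0.796, 0.804] honey_jar [([0.71, -0.3083], [0.86, 0.84]), ([0.7107, -0.3068], [0.87]), ([0.7102, -0.3118], [0.85])]
caddy 3
insert_small_a [ 0.4769 -0.2921] [ 0.4757 -0.291 ] [0.091 0.095] 52.6
insert_small_a [ 0.5194 -0.4166] [ 0.519  -0.4172] [0.094 0.099] 54.1
insert_wide [ 0.4333 -0.378 ] [ 0.4317 -0.3788] [0.096 0.1  ] 53.0
insert_square [ 0.5596 -0.334 ] [ 0.5603 -0.3328] [0.093 0.094] 54.1
[ 0.49733523 -0.3551662 ] [np.float64(-26.9), np.float64(-24.2), np.float64(64.1), np.float64(63.1)]
caddy 4
insert_small_a [ 0.4709 -0.2942] [ 0.4707 -0.2953] [0.089 0.096] 61.2
insert_small_a [ 0.5163 -0.4143] [ 0.5123 -0.4136] [0.087 0.1  ] 54.3
insert_wide [ 0.4327 -0.3738] [ 0.4308 -0.3755] [0.092 0.095] 53.9
insert_square [ 0.556  -0.3321] [ 0.5571 -0.3298] [0.099 0.099] 55.6
[ 0.49396305 -0.35361157] [np.float64(-24.0), np.float64(-25.8), np.float64(64.2), np.float64(64.4)]
```

Emit:
jog_arm(
  steps=[
    {"dx":0.84,"dy":-0.83,"dz":-0.1,"az":-0.76,"jaw":0.75},
    {"dx":0.84,"dy":-0.83,"dz":-0.1,"az":-0.76,"jaw":0.75},
    {"dx":0.84,"dy":-0.83,"dz":-0.1,"az":-0.76,"jaw":0.75},
    {"dx":0.84,"dy":-0.83,"dz":-0.1,"az":-0.76,"jaw":0.75},
    {"dx":0.84,"dy":-0.83,"dz":-0.1,"az":-0.76,"jaw":0.75},
    {"dx":0.84,"dy":-0.83,"dz":-0.1,"az":-0.76,"jaw":0.75},
    {"dx":0.84,"dy":-0.83,"dz":-0.1,"az":-0.76,"jaw":0.75},
    {"dx":0.84,"dy":-0.83,"dz":-0.1,"az":-0.76,"jaw":0.75},
    {"dx":0.84,"dy":-0.83,"dz":-0.1,"az":-0.76,"jaw":0.75},
    {"dx":0.84,"dy":-0.83,"dz":-0.1,"az":-0.76,"jaw":0.75},
    {"dx":0.84,"dy":-0.83,"dz":-0.1,"az":-0.76,"jaw":0.75},
    {"dx":0.84,"dy":-0.83,"dz":-0.1,"az":-0.76,"jaw":0.75},
  ],
)

```text
validation failed for argument at $.st...
```

Emit:
jog_arm(
  steps=[
    {"dx":0.84,"dy":-0.83,"dz":-0.1,"ax":0.0,"ay":0.0,"az":-0.76,"jaw":0.75},
    {"dx":0.84,"dy":-0.83,"dz":-0.1,"ax":0.0,"ay":0.0,"az":-0.76,"jaw":0.75},
  ],
)

```text
clock: 2.2
ee_pos: [0.252, -0.4427, 0.2134]
eef_rot: [-180.0, -0.0, 39.0]
wrist_force: [0.4, -0.3, 0.1]
finger_gap: 0.0819
grip_force: 0.0
```

Emit:
jog_arm(
  steps=[
    {"dx":0.88,"dy":-0.45,"dz":-0.06,"ax":0.0,"ay":0.0,"az":-0.567,"jaw":0.7},
    {"dx":0.88,"dy":-0.45,"dz":-0.06,"ax":0.0,"ay":0.0,"az":-0.567,"jaw":0.7},
    {"dx":0.88,"dy":-0.45,"dz":-0.06,"ax":0.0,"ay":0.0,"az":-0.567,"jaw":0.7},
    {"dx":0.88,"dy":-0.45,"dz":-0.06,"ax":0.0,"ay":0.0,"az":-0.567,"jaw":0.7},
    {"dx":0.88,"dy":-0.45,"dz":-0.06,"ax":0.0,"ay":0.0,"az":-0.567,"jaw":0.7},
    {"dx":0.88,"dy":-0.45,"dz":-0.06,"ax":0.0,"ay":0.0,"az":-0.567,"jaw":0.7},
    {"dx":0.88,"dy":-0.45,"dz":-0.06,"ax":0.0,"ay":0.0,"az":-0.567,"jaw":0.7},
    {"dx":0.88,"dy":-0.45,"dz":-0.06,"ax":0.0,"ay":0.0,"az":-0.567,"jaw":0.7},
  ],
)

```text
clock: 3.0
ee_pos: [0.353, -0.2179, 0.229]
eef_rot: [180.0, 0.0, 89.7]
wrist_force: [-0.4, -0.3, 0.0]
finger_gap: 0.0655
grip_force: 0.0
```

Emit:
jog_arm(
  steps=[
    {"dx":0.91,"dy":0.39,"dz":0.0,"ax":0,"ay":0,"az":0,"jaw":0.7},
    {"dx":0.91,"dy":0.39,"dz":0.0,"ax":0,"ay":0,"az":0,"jaw":0.7},
    {"dx":0.91,"dy":0.39,"dz":0.0,"ax":0,"ay":0,"az":0,"jaw":0.7},
    {"dx":0.91,"dy":0.39,"dz":0.0,"ax":0,"ay":0,"az":0,"jaw":0.7},
    {"dx":0.91,"dy":0.39,"dz":0.0,"ax":0,"ay":0,"az":0,"jaw":0.7},
    {"dx":0.91,"dy":0.39,"dz":0.0,"ax":0,"ay":0,"az":0,"jaw":0.7},
    {"dx":0.91,"dy":0.39,"dz":0.15,"ax":0,"ay":0,"az":0,"jaw":0.7},
    {"dx":0.91,"dy":0.39,"dz":0.3,"ax":0,"ay":0,"az":0,"jaw":0.7},
    {"dx":0.91,"dy":0.39,"dz":0.4,"ax":0,"ay":0,"az":0,"jaw":0.7},
    {"dx":0.91,"dy":0.39,"dz":0.4,"ax":0,"ay":0,"az":0,"jaw":0.7},
  ],
  squeeze=15,
)

```text
clock: 4.0
ee_pos: [0.4471, 0.0083, 0.1249]
eef_rot: [-179.5, -0.1, 89.6]
wrist_force: [-0.6, 0.8, -0.8]
finger_gap: 0.0657
grip_force: 0.0
```

```bash
python3 - <<'E'
from h import *
p=camera("scene");t=camera("top")
a=cv2.resize(p["img"][190:300,200:360,::-1],(800,550),interpolation=cv2.INTER_CUBIC)
cv2.imwrite("pics/s1.png",a);print(env.sense()["ee_pos"],env.sense()["finger_gap"])
print(fit([p],"salt_shaker",(.45,.009))[0])
E
```

```text
[0.45098309 0.00815573 0.12902588] 0.06557465364897529
[([0.451, 0.0086], [0.88])]
```

View pics/s1.png

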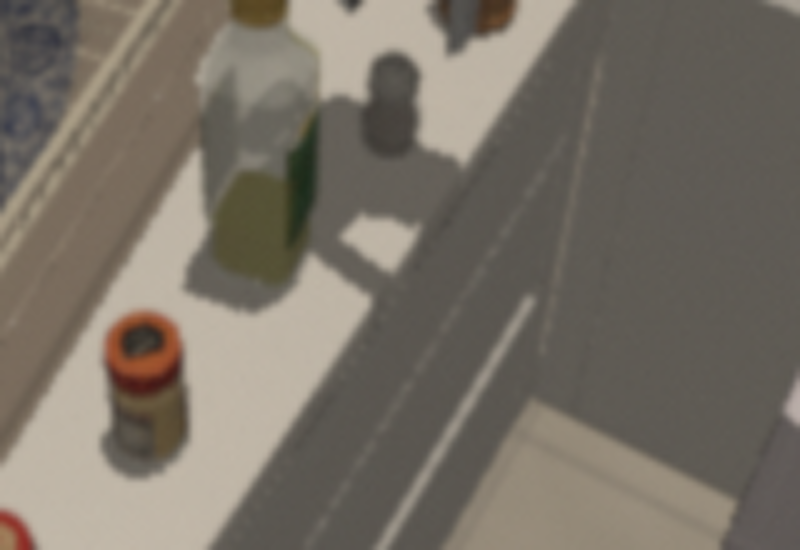

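The crop shows the salt shaker at (390,105) with the gripper straight above it, and the fit confirms (0.451, 0.009). I'll go down and grip.

Emit:
jog_arm(
  steps=[
    {"dx":0,"dy":0,"dz":0.13,"ax":0,"ay":0,"az":0,"jaw":0.7},
    {"dx":0,"dy":0,"dz":0.256,"ax":0,"ay":0,"az":0,"jaw":0.7},
    {"dx":0,"dy":0,"dz":0.256,"ax":0,"ay":0,"az":0,"jaw":0.7},
    {"dx":0,"dy":0,"dz":0.256,"ax":0,"ay":0,"az":0,"jaw":0.3},
    {"dx":0,"dy":0,"dz":0.256,"ax":0,"ay":0,"az":0,"jaw":0.2},
    {"dx":0,"dy":0,"dz":0.256,"ax":0,"ay":0,"az":0,"jaw":0.2},
    {"dx":0,"dy":0,"dz":0.256,"ax":0,"ay":0,"az":0,"jaw":0.2},
    {"dx":0,"dy":0,"dz":0.256,"ax":0,"ay":0,"az":0,"jaw":0.2},
    {"dx":0,"dy":0,"dz":0.256,"ax":0,"ay":0,"az":0,"jaw":0.2},
    {"dx":0,"dy":0,"dz":0.256,"ax":0,"ay":0,"az":0,"jaw":0.2},
  ],
  squeeze=15,
)

```text
clock: 5.15
ee_pos: [0.4521, 0.0094, 0.0659]
eef_rot: [179.9, 0.0, 89.9]
wrist_force: [-0.2, -0.9, 6.2]
finger_gap: 0.0328
grip_force: 15.0
```

Emit:
jog_arm(
  steps=[
    {"dx":0,"dy":0,"dz":-0.1,"ax":0,"ay":0,"az":0,"jaw":0.2},
    {"dx":0,"dy":0,"dz":-0.25,"ax":0,"ay":0,"az":0,"jaw":0.2},
    {"dx":0,"dy":0,"dz":-0.4,"ax":0,"ay":0,"az":0,"jaw":0.2},
    {"dx":0,"dy":0,"dz":-0.6,"ax":0,"ay":0,"az":0,"jaw":0.2},
    {"dx":0,"dy":0,"dz":-0.8,"ax":0,"ay":0,"az":0,"jaw":0.2},
    {"dx":-0.1,"dy":0.0,"dz":-0.8,"ax":0,"ay":0,"az":0,"jaw":0.2},
    {"dx":-0.25,"dy":0.04,"dz":-0.8,"ax":0,"ay":0,"az":0,"jaw":0.2},
    {"dx":-0.42,"dy":0.08,"dz":-0.8,"ax":0,"ay":0,"az":0,"jaw":0.2},
    {"dx":-0.6,"dy":0.12,"dz":-0.8,"ax":0,"ay":0,"az":0,"jaw":0.2},
    {"dx":-0.8,"dy":0.16,"dz":-0.8,"ax":0,"ay":0,"az":0,"jaw":0.2},
    {"dx":-0.95,"dy":0.2,"dz":-0.8,"ax":0,"ay":0,"az":0,"jaw":0.2},
    {"dx":-0.95,"dy":0.2,"dz":-0.8,"ax":0,"ay":0,"az":0,"jaw":0.2},
  ],
  squeeze=15,
)

```text
clock: 6.35
ee_pos: [0.5002, -0.2323, 0.2633]
eef_rot: [-179.9, 0.0, 89.6]
wrist_force: [0.7, 0.3, -2.1]
finger_gap: 0.0329
grip_force: 15.0
```

Emit:
jog_arm(
  steps=[
    {"dx":-0.15,"dy":0.02,"dz":0,"ax":0,"ay":0,"az":0,"jaw":0.2},
    {"dx":-0.35,"dy":0.05,"dz":0,"ax":0,"ay":0,"az":0,"jaw":0.2},
    {"dx":-0.55,"dy":0.07,"dz":0,"ax":0,"ay":0,"az":0,"jaw":0.2},
    {"dx":-0.74,"dy":0.07,"dz":0,"ax":0,"ay":0,"az":0,"jaw":0.2},
    {"dx":-0.74,"dy":0.07,"dz":0.1,"ax":0,"ay":0,"az":0,"jaw":0.2},
    {"dx":-0.74,"dy":0.07,"dz":0.25,"ax":0,"ay":0,"az":0,"jaw":0.2},
    {"dx":-0.74,"dy":0.07,"dz":0.4,"ax":0,"ay":0,"az":0,"jaw":0.2},
    {"dx":-0.74,"dy":0.07,"dz":0.5,"ax":0,"ay":0,"az":0,"jaw":0.2},
    {"dx":-0.74,"dy":0.07,"dz":0.5,"ax":0,"ay":0,"az":0,"jaw":0.2},
    {"dx":-0.74,"dy":0.07,"dz":0.5,"ax":0,"ay":0,"az":0,"jaw":0.2},
  ],
  squeeze=15,
)

```text
clock: 7.35
ee_pos: [0.5174, -0.4119, 0.1395]
eef_rot: [-179.9, -0.1, 89.9]
wrist_force: [0.0, 0.1, -0.6]
finger_gap: 0.0331
grip_force: 15.0
```

```bash
cat > look.py <<'E'
import sys
from h import *
n,u,v,w,h=sys.argv[1],*map(int,sys.argv[2:6])
p=camera(n);k=min(800/w,600/h)
cv2.imwrite("pics/"+sys.argv[6]+".png",cv2.resize(p["img"][v:v+h,u:u+w,::-1],None,fx=k,fy=k,interpolation=cv2.INTER_CUBIC))
s=env.sense();print(s["clock"],s["ee_pos"],s["eef_rot"])
E
python3 look.py scene 260 100 120 90 s2
```

```text
7.4 [ 0.51830824 -0.41299896  0.14127072] [1.79926489e+02 5.98158720e-02 8.98962838e+01]
```

View pics/s2.png

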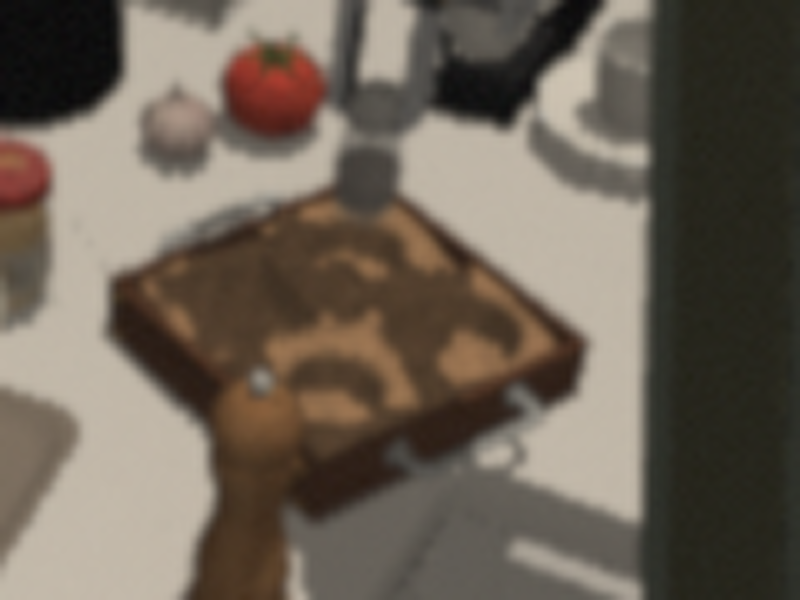

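The crop shows the salt hanging over the far small well: its foot is at (365,205) and the well mouth is near (350,250). I'll lower it with a small correction.

Emit:
jog_arm(
  steps=[
    {"dx":-0.015,"dy":0,"dz":0.1,"ax":0,"ay":0,"az":0,"jaw":0.2},
    {"dx":-0.015,"dy":0,"dz":0.17,"ax":0,"ay":0,"az":0,"jaw":0.2},
    {"dx":-0.015,"dy":0,"dz":0.21,"ax":0,"ay":0,"az":0,"jaw":0.2},
    {"dx":-0.015,"dy":0,"dz":0.235,"ax":0,"ay":0,"az":0,"jaw":0.2},
    {"dx":-0.015,"dy":0,"dz":0.25,"ax":0,"ay":0,"az":0,"jaw":0.2},
    {"dx":-0.015,"dy":0,"dz":0.25,"ax":0,"ay":0,"az":0,"jaw":0.2},
  ],
  squeeze=15,
)

```text
clock: 8.0
ee_pos: [0.5179, -0.417, 0.078]
eef_rot: [180.0, 0.0, 89.9]
wrist_force: [-0.3, 1.2, -0.6]
finger_gap: 0.0331
grip_force: 15.0
```

Emit:
jog_arm(
  steps=[
    {"dx":0,"dy":0,"dz":0,"ax":0,"ay":0,"az":0,"jaw":0.5},
    {"dx":0,"dy":0,"dz":0,"ax":0,"ay":0,"az":0,"jaw":0.65},
    {"dx":0,"dy":0,"dz":0,"ax":0,"ay":0,"az":0,"jaw":0.65},
    {"dx":0,"dy":0,"dz":0,"ax":0,"ay":0,"az":0,"jaw":0.65},
    {"dx":0,"dy":0,"dz":-0.05,"ax":0,"ay":0,"az":0,"jaw":0.65},
    {"dx":0,"dy":0,"dz":-0.2,"ax":0,"ay":0,"az":0,"jaw":0.65},
    {"dx":0,"dy":0,"dz":-0.4,"ax":0,"ay":0,"az":0,"jaw":0.65},
    {"dx":0,"dy":0,"dz":-0.6,"ax":0,"ay":0,"az":0,"jaw":0.65},
    {"dx":0,"dy":0,"dz":-0.8,"ax":0,"ay":0,"az":0,"jaw":0.65},
    {"dx":0,"dy":0,"dz":-1,"ax":0,"ay":0,"az":0,"jaw":0.7},
    {"dx":0.2,"dy":-0.05,"dz":-1,"ax":0,"ay":0,"az":0,"jaw":0.7},
    {"dx":0.4,"dy":-0.1,"dz":-1,"ax":0,"ay":0,"az":0,"jaw":0.7},
    {"dx":0.6,"dy":-0.14,"dz":-1,"ax":0,"ay":0,"az":0,"jaw":0.7},
    {"dx":0.8,"dy":-0.18,"dz":-1,"ax":0,"ay":0,"az":0,"jaw":0.7},
    {"dx":1.0,"dy":-0.23,"dz":-1,"ax":0,"ay":0,"az":0,"jaw":0.7},
    {"dx":1.0,"dy":-0.23,"dz":-1,"ax":0,"ay":0,"az":0,"jaw":0.7},
  ],
)

```text
clock: 9.6
ee_pos: [0.4595, -0.1622, 0.3291]
eef_rot: [179.9, -0.0, 90.1]
wrist_force: [-0.8, -0.3, 0.3]
finger_gap: 0.0658
grip_force: 0.0
```

```bash
python3 look.py scene 270 110 100 75 s3; python3 - <<'E'
from h import *
ps=[camera("top"),camera("scene")]
print(fit(ps,"salt_shaker",(.518,-.417),z=.011)[0]);print(fit(ps,"spice_1",(.4635,.418))[0])
for p in ps: print([(np.round(d["xyz"],3).tolist(),round(d["confidence"],2)) for d in spot_in(p,"salt_shaker")])
E
```

```text
9.65 [ 0.46006675 -0.16365791  0.32912363] [1.79864081e+02 3.88372444e-02 9.00962886e+01]
[([0.516, -0.4207], [0.76, 0.67]), ([0.5162, -0.4183], [0.77]), ([0.5173, -0.4278], [0.68])]
[([0.4624, 0.4187], [0.87, 0.93]), ([0.464, 0.417], [0.91]), ([0.4614, 0.4195], [0.93])]
[([0.51, -0.407, 0.089], 0.65)]
[([0.509, -0.405, 0.069], 0.46)]
```

View pics/s3.png

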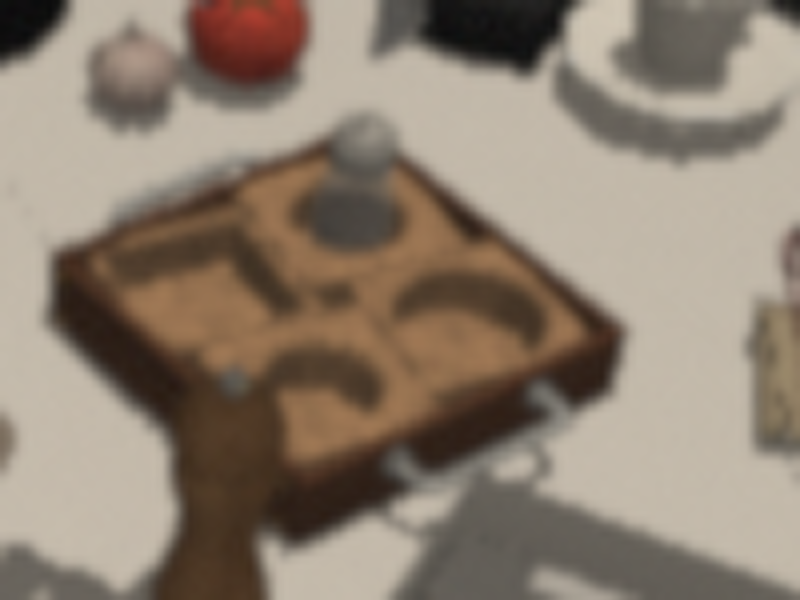

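The salt stands in the far small well, head at (365,145) and foot sunk below the rim. Next is the pale-label spice jar.

Emit:
jog_arm(
  steps=[
    {"dx":0.2,"dy":0,"dz":0,"ax":0,"ay":0,"az":0,"jaw":0.8},
    {"dx":0.4,"dy":0,"dz":0,"ax":0,"ay":0,"az":0,"jaw":0.8},
    {"dx":0.6,"dy":0,"dz":0,"ax":0,"ay":0,"az":0,"jaw":0.8},
    {"dx":0.8,"dy":0,"dz":0,"ax":0,"ay":0,"az":0,"jaw":0.8},
    {"dx":1,"dy":0.01,"dz":0,"ax":0,"ay":0,"az":0,"jaw":0.8},
  ],
)

```text
clock: 10.55
ee_pos: [0.4637, 0.0845, 0.3274]
eef_rot: [180.0, 0.0, 89.8]
wrist_force: [0.4, 0.1, 0.6]
finger_gap: 0.0751
grip_force: 0.0
```

Emit:
jog_arm(
  steps=[
    {"dx":0.2,"dy":0,"dz":0,"ax":0,"ay":0,"az":0,"jaw":0.8},
    {"dx":0.4,"dy":0,"dz":0,"ax":0,"ay":0,"az":0,"jaw":0.8},
    {"dx":0.6,"dy":0,"dz":0,"ax":0,"ay":0,"az":0,"jaw":0.8},
    {"dx":0.8,"dy":0,"dz":0,"ax":0,"ay":0,"az":0,"jaw":0.8},
    {"dx":1,"dy":0.0,"dz":0,"ax":0,"ay":0,"az":0,"jaw":0.8},
    {"dx":1,"dy":0.0,"dz":0,"ax":0,"ay":0,"az":0,"jaw":0.8},
    {"dx":1,"dy":0.0,"dz":0,"ax":0,"ay":0,"az":0,"jaw":0.8},
  ],
)

```text
clock: 11.25
ee_pos: [0.4643, 0.3337, 0.3264]
eef_rot: [-179.9, 0.1, 90.0]
wrist_force: [0.6, -0.3, 1.1]
finger_gap: 0.0752
grip_force: 0.0
```

Emit:
jog_arm(
  steps=[
    {"dx":0.18,"dy":0,"dz":0,"ax":0,"ay":0,"az":0,"jaw":0.8},
    {"dx":0.34,"dy":0,"dz":0.1,"ax":0,"ay":0,"az":0,"jaw":0.8},
    {"dx":0.34,"dy":0,"dz":0.25,"ax":0,"ay":0,"az":0,"jaw":0.8},
    {"dx":0.34,"dy":0,"dz":0.4,"ax":0,"ay":0,"az":0,"jaw":0.8},
    {"dx":0.34,"dy":0,"dz":0.55,"ax":0,"ay":0,"az":0,"jaw":0.8},
    {"dx":0.34,"dy":0,"dz":0.7,"ax":0,"ay":0,"az":0,"jaw":0.8},
    {"dx":0.34,"dy":0,"dz":0.8,"ax":0,"ay":0,"az":0,"jaw":0.8},
    {"dx":0.34,"dy":0,"dz":0.9,"ax":0,"ay":0,"az":0,"jaw":0.8},
    {"dx":0.34,"dy":0,"dz":0.99,"ax":0,"ay":0,"az":0,"jaw":0.8},
    {"dx":0.34,"dy":0,"dz":0.99,"ax":0,"ay":0,"az":0,"jaw":0.8},
    {"dx":0.34,"dy":0,"dz":0.99,"ax":0,"ay":0,"az":0,"jaw":0.5},
    {"dx":0.34,"dy":0,"dz":0.99,"ax":0,"ay":0,"az":0,"jaw":0.3},
    {"dx":0.34,"dy":0,"dz":0.99,"ax":0,"ay":0,"az":0,"jaw":0.3},
    {"dx":0.34,"dy":0,"dz":0.99,"ax":0,"ay":0,"az":0,"jaw":0.3},
    {"dx":0.34,"dy":0,"dz":0.99,"ax":0,"ay":0,"az":0,"jaw":0.3},
    {"dx":0.34,"dy":0,"dz":0.99,"ax":0,"ay":0,"az":0,"jaw":0.3},
  ],
  squeeze=20,
)

```text
clock: 12.85
ee_pos: [0.4651, 0.4189, 0.0812]
eef_rot: [179.9, -0.1, 89.9]
wrist_force: [-0.7, -0.7, 5.2]
finger_gap: 0.0443
grip_force: 20.0
```

Emit:
jog_arm(
  steps=[
    {"dx":0,"dy":0,"dz":-0.1,"ax":0,"ay":0,"az":0,"jaw":0.3},
    {"dx":0,"dy":0,"dz":-0.25,"ax":0,"ay":0,"az":0,"jaw":0.3},
    {"dx":0,"dy":0,"dz":-0.4,"ax":0,"ay":0,"az":0,"jaw":0.3},
    {"dx":0,"dy":0,"dz":-0.6,"ax":0,"ay":0,"az":0,"jaw":0.3},
    {"dx":0,"dy":0,"dz":-0.8,"ax":0,"ay":0,"az":0,"jaw":0.3},
    {"dx":0,"dy":0,"dz":-1,"ax":0,"ay":0,"az":0,"jaw":0.3},
    {"dx":0,"dy":0,"dz":-1,"ax":0,"ay":0,"az":0,"jaw":0.3},
  ],
)

```text
clock: 13.55
ee_pos: [0.4675, 0.4207, 0.3398]
eef_rot: [179.2, -0.6, 89.9]
wrist_force: [-0.1, 0.4, -1.0]
finger_gap: 0.044
grip_force: 20.0
```

Emit:
jog_arm(
  steps=[
    {"dx":-0.05,"dy":0,"dz":-0.15,"ax":0,"ay":0,"az":0,"jaw":0.3},
    {"dx":-0.2,"dy":-0.05,"dz":-0.27,"ax":0,"ay":0,"az":0,"jaw":0.3},
    {"dx":-0.4,"dy":-0.1,"dz":-0.27,"ax":0,"ay":0,"az":0,"jaw":0.3},
    {"dx":-0.58,"dy":-0.15,"dz":-0.27,"ax":0,"ay":0,"az":0,"jaw":0.3},
    {"dx":-0.76,"dy":-0.2,"dz":-0.27,"ax":0,"ay":0,"az":0,"jaw":0.3},
    {"dx":-0.95,"dy":-0.2,"dz":-0.27,"ax":0,"ay":0,"az":0,"jaw":0.3},
  ],
)

```text
clock: 14.15
ee_pos: [0.4119, 0.1797, 0.3963]
eef_rot: [-179.9, 0.0, 90.0]
wrist_force: [0.3, -0.7, -0.8]
finger_gap: 0.044
grip_force: 20.0
```

Emit:
jog_arm(
  steps=[
    {"dx":-0.18,"dy":0,"dz":0,"ax":0,"ay":0,"az":0,"jaw":0.3},
    {"dx":-0.38,"dy":0,"dz":0,"ax":0,"ay":0,"az":0,"jaw":0.3},
    {"dx":-0.58,"dy":0,"dz":0,"ax":0,"ay":0,"az":0,"jaw":0.3},
    {"dx":-0.78,"dy":0.02,"dz":0,"ax":0,"ay":0,"az":0,"jaw":0.3},
    {"dx":-0.98,"dy":0.04,"dz":0.0,"ax":0,"ay":0,"az":0,"jaw":0.3},
  ],
)

```text
clock: 14.65
ee_pos: [0.4225, -0.0652, 0.3963]
eef_rot: [-179.9, -0.0, 89.9]
wrist_force: [1.1, 1.0, -0.9]
finger_gap: 0.044
grip_force: 20.0
```

Emit:
jog_arm(
  steps=[
    {"dx":-0.2,"dy":0.05,"dz":0,"ax":0,"ay":0,"az":0,"jaw":0.3},
    {"dx":-0.4,"dy":0.1,"dz":0,"ax":0,"ay":0,"az":0,"jaw":0.3},
    {"dx":-0.6,"dy":0.15,"dz":0,"ax":0,"ay":0,"az":0,"jaw":0.3},
    {"dx":-0.8,"dy":0.2,"dz":0,"ax":0,"ay":0,"az":0,"jaw":0.3},
    {"dx":-0.9,"dy":0.21,"dz":0.1,"ax":0,"ay":0,"az":0,"jaw":0.3},
    {"dx":-0.9,"dy":0.21,"dz":0.28,"ax":0,"ay":0,"az":0,"jaw":0.3},
    {"dx":-0.9,"dy":0.21,"dz":0.46,"ax":0,"ay":0,"az":0,"jaw":0.3},
    {"dx":-0.9,"dy":0.21,"dz":0.64,"ax":0,"ay":0,"az":0,"jaw":0.3},
    {"dx":-0.9,"dy":0.21,"dz":0.8,"ax":0,"ay":0,"az":0,"jaw":0.3},
    {"dx":-0.9,"dy":0.21,"dz":0.96,"ax":0,"ay":0,"az":0,"jaw":0.3},
    {"dx":-0.9,"dy":0.21,"dz":0.96,"ax":0,"ay":0,"az":0,"jaw":0.3},
    {"dx":-0.9,"dy":0.21,"dz":0.96,"ax":0,"ay":0,"az":0,"jaw":0.3},
  ],
)

```text
clock: 15.85
ee_pos: [0.4746, -0.288, 0.1565]
eef_rot: [-179.9, -0.1, 89.9]
wrist_force: [0.2, 0.1, -1.0]
finger_gap: 0.0442
grip_force: 20.0
```

```bash
python3 - <<'E'
from h import *
p=camera("top");s=env.sense();x,y,z=s["ee_pos"];print(s["ee_pos"],s["finger_gap"],s["eef_rot"])
# caddy again, whatever shows
for p in (p,camera("scene")):
  for n,u in [("insert_small_a",(.475,-.291)),("insert_wide",(.433,-.376)),("insert_square",(.56,-.333))]:
    m=best(silhouettes(p,n),proj(p,[*u,.041])[0]); print(n,None if m is None else unproj(p,cen(m),.041)[0].round(4))
  print(fit([p],"spice_1",(x,y),z=z-.081)[0])
E
python3 look.py scene 260 100 120 90 s4
```

```text
[ 0.47598219 -0.2892505   0.15866506] 0.04398979740596334 [1.79923606e+02 6.26905216e-02 8.98731501e+01]
insert_small_a [ 0.4788 -0.2743  0.041 ]
insert_wide None
insert_square [ 0.5551 -0.2898  0.041 ]
[]
insert_small_a [ 0.4709 -0.2862  0.041 ]
insert_wide [ 0.4296 -0.374   0.041 ]
insert_square [ 0.5573 -0.3329  0.041 ]
[([0.4711, -0.2811], [0.83])]
16.4 [ 0.47539812 -0.2888435   0.15782553] [1.79966995e+02 2.71642300e-02 8.98667606e+01]
```

View pics/s4.png

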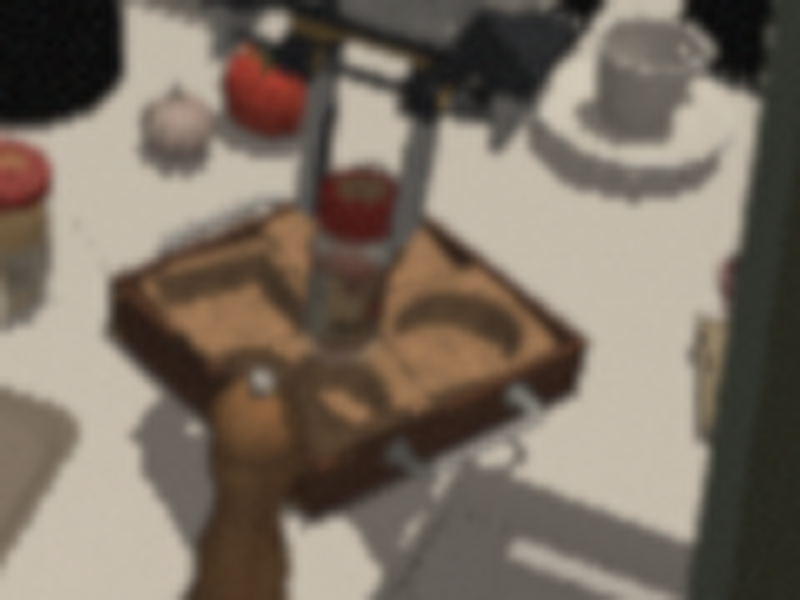

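The pale-patch jar hangs over the near small well, foot at (345,340) and well mouth at (345,395). I'll lower it.

Emit:
jog_arm(
  steps=[
    {"dx":-0.008,"dy":0,"dz":0.1,"ax":0,"ay":0,"az":0,"jaw":0.3},
    {"dx":-0.008,"dy":0,"dz":0.18,"ax":0,"ay":0,"az":0,"jaw":0.3},
    {"dx":-0.008,"dy":0,"dz":0.23,"ax":0,"ay":0,"az":0,"jaw":0.3},
    {"dx":-0.008,"dy":0,"dz":0.255,"ax":0,"ay":0,"az":0,"jaw":0.3},
    {"dx":-0.008,"dy":0,"dz":0.26,"ax":0,"ay":0,"az":0,"jaw":0.3},
    {"dx":-0.008,"dy":0,"dz":0.26,"ax":0,"ay":0,"az":0,"jaw":0.3},
  ],
)

```text
clock: 17.0
ee_pos: [0.4757, -0.2911, 0.0929]
eef_rot: [179.9, 0.0, 89.9]
wrist_force: [0.4, -0.3, -0.6]
finger_gap: 0.0441
grip_force: 20.0
```

Emit:
jog_arm(
  steps=[
    {"dx":0,"dy":0,"dz":0,"ax":0,"ay":0,"az":0,"jaw":0.6},
    {"dx":0,"dy":0,"dz":0,"ax":0,"ay":0,"az":0,"jaw":0.75},
    {"dx":0,"dy":0,"dz":0,"ax":0,"ay":0,"az":0,"jaw":0.75},
    {"dx":0,"dy":0,"dz":0,"ax":0,"ay":0,"az":0,"jaw":0.75},
    {"dx":0,"dy":0,"dz":-0.05,"ax":0,"ay":0,"az":0,"jaw":0.75},
    {"dx":0,"dy":0,"dz":-0.2,"ax":0,"ay":0,"az":0,"jaw":0.75},
    {"dx":0,"dy":0,"dz":-0.4,"ax":0,"ay":0,"az":0,"jaw":0.75},
    {"dx":0,"dy":0,"dz":-0.6,"ax":0,"ay":0,"az":0,"jaw":0.75},
    {"dx":0,"dy":0,"dz":-0.8,"ax":0,"ay":0,"az":0,"jaw":0.9},
    {"dx":0.2,"dy":0,"dz":-0.8,"ax":0,"ay":0,"az":0,"jaw":0.9},
    {"dx":0.4,"dy":-0.05,"dz":-0.8,"ax":0,"ay":0,"az":0,"jaw":0.9},
    {"dx":0.61,"dy":-0.08,"dz":-0.8,"ax":0,"ay":0,"az":0,"jaw":0.9},
    {"dx":0.61,"dy":-0.08,"dz":-0.8,"ax":0,"ay":0,"az":0,"jaw":0.9},
    {"dx":0.61,"dy":-0.08,"dz":-0.8,"ax":0,"ay":0,"az":0,"jaw":0.9},
  ],
)

```text
clock: 18.4
ee_pos: [0.4557, -0.1373, 0.2937]
eef_rot: [179.9, 0.1, 90.0]
wrist_force: [-0.2, -0.2, 0.5]
finger_gap: 0.0847
grip_force: 0.0
```

```bash
python3 - <<'E'
from h import *
s=env.sense();print(s["ee_pos"],s["eef_rot"])
ps=[camera("top"),camera("scene")]
print(fit(ps,"pepper_mill",(.456,-.138))[0]);print(fit(ps,"spice_1",(.475,-.29),z=.011)[0]);print(fit(ps,"salt_shaker",(.518,-.417),z=.011)[0])
E
python3 look.py scene 260 100 120 90 s5
```

```text
[ 0.45574291 -0.13732699  0.29366249] [1.79886297e+02 8.38722029e-02 9.00145876e+01]
[([0.4563, -0.1374], [0.79])]
[([0.4744, -0.3026], [0.32, 0.75]), ([0.4717, -0.3052], [0.32]), ([0.4771, -0.2994], [0.83])]
[([0.5206, -0.4281], [0.54])]
18.85 [ 0.45558807 -0.13892275  0.29211349] [-1.79965196e+02 -1.32291726e-02  8.97925248e+01]
```

View pics/s5.png

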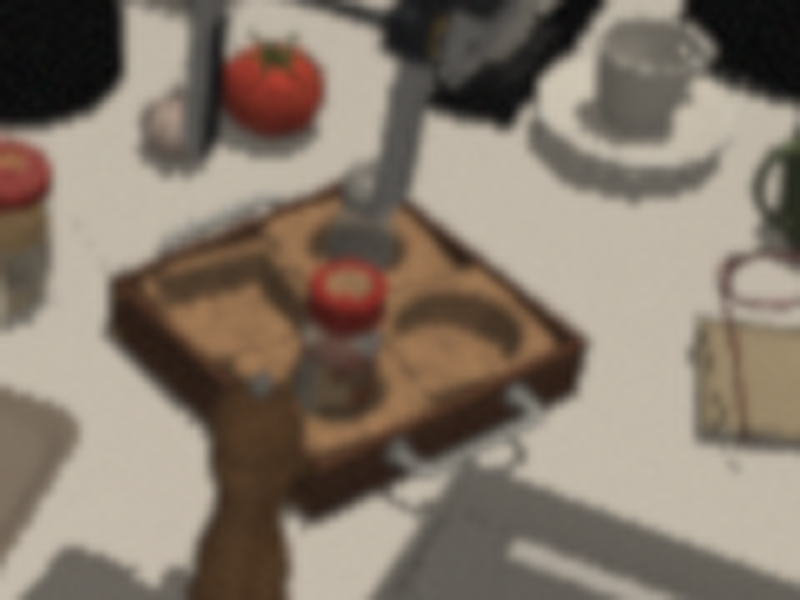

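The pale-patch jar is down in the near small well, cap at (347,295). Next is the mill.

Emit:
jog_arm(
  steps=[
    {"dx":0,"dy":0,"dz":0.15,"ax":0,"ay":0,"az":0,"jaw":0.9},
    {"dx":0,"dy":0,"dz":0.3,"ax":0,"ay":0,"az":0,"jaw":0.9},
    {"dx":0,"dy":0,"dz":0.45,"ax":0,"ay":0,"az":0,"jaw":0.9},
    {"dx":0,"dy":0,"dz":0.6,"ax":0,"ay":0,"az":0,"jaw":0.9},
    {"dx":0,"dy":0,"dz":0.68,"ax":0,"ay":0,"az":0,"jaw":0.9},
    {"dx":0,"dy":0,"dz":0.68,"ax":0,"ay":0,"az":0,"jaw":0.9},
    {"dx":0,"dy":0,"dz":0.68,"ax":0,"ay":0,"az":0,"jaw":0.6},
    {"dx":0,"dy":0,"dz":0.68,"ax":0,"ay":0,"az":0,"jaw":0.4},
    {"dx":0,"dy":0,"dz":0.68,"ax":0,"ay":0,"az":0,"jaw":0.4},
    {"dx":0,"dy":0,"dz":0.68,"ax":0,"ay":0,"az":0,"jaw":0.4},
    {"dx":0,"dy":0,"dz":0.68,"ax":0,"ay":0,"az":0,"jaw":0.4},
    {"dx":0,"dy":0,"dz":0.68,"ax":0,"ay":0,"az":0,"jaw":0.4},
  ],
  squeeze=25,
)

```text
clock: 20.05
ee_pos: [0.4563, -0.1385, 0.1233]
eef_rot: [179.9, 0.0, 89.9]
wrist_force: [0.5, -0.0, 3.0]
finger_gap: 0.0467
grip_force: 25.0
```

Emit:
jog_arm(
  steps=[
    {"dx":0,"dy":0,"dz":-0.1,"ax":0,"ay":0,"az":0,"jaw":0.4},
    {"dx":0,"dy":0,"dz":-0.25,"ax":0,"ay":0,"az":0,"jaw":0.4},
    {"dx":0,"dy":0,"dz":-0.45,"ax":0,"ay":0,"az":0,"jaw":0.4},
    {"dx":0,"dy":0,"dz":-0.65,"ax":0,"ay":0,"az":0,"jaw":0.4},
    {"dx":0,"dy":0,"dz":-0.75,"ax":0,"ay":0,"az":0,"jaw":0.4},
    {"dx":-0.1,"dy":-0.02,"dz":-0.75,"ax":0,"ay":0,"az":0,"jaw":0.4},
    {"dx":-0.25,"dy":-0.09,"dz":-0.75,"ax":0,"ay":0,"az":0,"jaw":0.4},
    {"dx":-0.42,"dy":-0.09,"dz":-0.75,"ax":0,"ay":0,"az":0,"jaw":0.4},
    {"dx":-0.6,"dy":-0.09,"dz":-0.75,"ax":0,"ay":0,"az":0,"jaw":0.4},
    {"dx":-0.77,"dy":-0.09,"dz":-0.75,"ax":0,"ay":0,"az":0,"jaw":0.4},
    {"dx":-0.9,"dy":-0.09,"dz":-0.75,"ax":0,"ay":0,"az":0,"jaw":0.4},
    {"dx":-0.95,"dy":-0.09,"dz":-0.75,"ax":0,"ay":0,"az":0,"jaw":0.4},
    {"dx":-0.95,"dy":-0.09,"dz":-0.75,"ax":0,"ay":0,"az":0,"jaw":0.4},
    {"dx":-0.95,"dy":-0.09,"dz":-0.75,"ax":0,"ay":0,"az":0,"jaw":0.4},
  ],
)

```text
clock: 21.45
ee_pos: [0.4325, -0.3744, 0.3094]
eef_rot: [-180.0, -0.1, 89.9]
wrist_force: [1.0, 0.2, -1.3]
finger_gap: 0.0469
grip_force: 25.0
```

Emit:
jog_arm(
  steps=[
    {"dx":0,"dy":0,"dz":0.12,"ax":0,"ay":0,"az":0,"jaw":0.4},
    {"dx":0,"dy":0,"dz":0.26,"ax":0,"ay":0,"az":0,"jaw":0.4},
    {"dx":0,"dy":0,"dz":0.4,"ax":0,"ay":0,"az":0,"jaw":0.4},
    {"dx":0,"dy":0,"dz":0.48,"ax":0,"ay":0,"az":0,"jaw":0.4},
    {"dx":0,"dy":0,"dz":0.48,"ax":0,"ay":0,"az":0,"jaw":0.4},
    {"dx":0,"dy":0,"dz":0.48,"ax":0,"ay":0,"az":0,"jaw":0.4},
  ],
)

```text
clock: 22.05
ee_pos: [0.4331, -0.3745, 0.1907]
eef_rot: [180.0, 0.0, 90.0]
wrist_force: [-0.8, 0.2, -0.7]
finger_gap: 0.0468
grip_force: 25.0
```

```bash
python3 look.py scene 260 100 120 90 s6
```

```text
22.1 [ 0.43362261 -0.37541578  0.19176741] [1.79886610e+02 1.13000348e-01 8.99444060e+01]
```

View pics/s6.png

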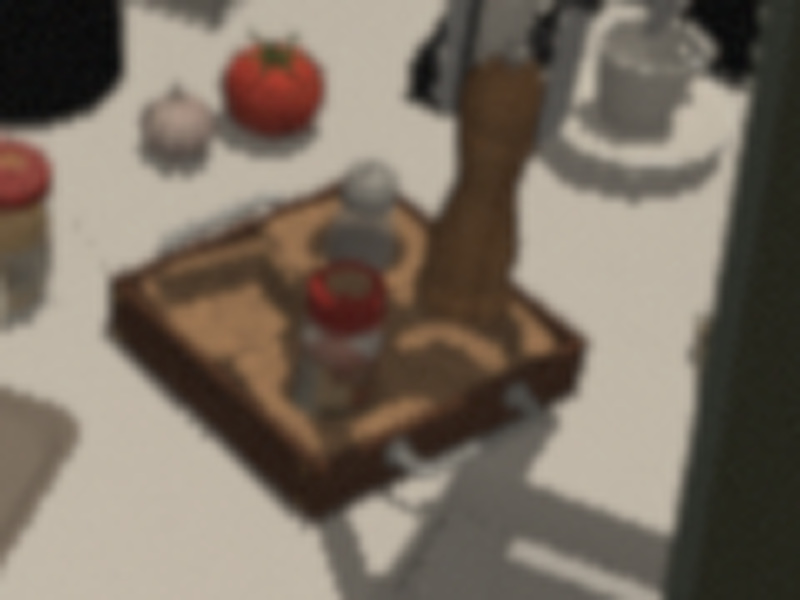

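```bash
python3 - <<'E'
from h import *
p=camera("scene");q=proj(p,[[.4336,-.3754,.0685],[.4336,-.3754,.2385],[.433,-.3764,.041],[.433,-.3764,.011]])
print((q-[260,100])/.15)
E
```

```text
[[457.63212242 289.80968617]
 [506.40889157  40.32332923]
 [452.17013615 325.3316756 ]
 [444.67497217 363.54934518]]
```

The mill hangs upright over the wide well: its foot matches the projected (458,290), and the well centre projects at (452,325). I'll lower and release it.

Emit:
jog_arm(
  steps=[
    {"dx":0,"dy":0,"dz":0.1,"ax":0,"ay":0,"az":0,"jaw":0.4},
    {"dx":0,"dy":0,"dz":0.17,"ax":0,"ay":0,"az":0,"jaw":0.4},
    {"dx":0,"dy":0,"dz":0.21,"ax":0,"ay":0,"az":0,"jaw":0.4},
    {"dx":0,"dy":0,"dz":0.227,"ax":0,"ay":0,"az":0,"jaw":0.4},
    {"dx":0,"dy":0,"dz":0.227,"ax":0,"ay":0,"az":0,"jaw":0.4},
    {"dx":0,"dy":0,"dz":0.227,"ax":0,"ay":0,"az":0,"jaw":0.4},
  ],
)

```text
clock: 22.75
ee_pos: [0.4333, -0.3763, 0.1344]
eef_rot: [179.9, 0.1, 89.9]
wrist_force: [-0.2, 0.4, -1.2]
finger_gap: 0.0471
grip_force: 25.0
```

Emit:
jog_arm(
  steps=[
    {"dx":0,"dy":0,"dz":0,"ax":0,"ay":0,"az":0,"jaw":0.6},
    {"dx":0,"dy":0,"dz":0,"ax":0,"ay":0,"az":0,"jaw":0.8},
    {"dx":0,"dy":0,"dz":0,"ax":0,"ay":0,"az":0,"jaw":0.8},
    {"dx":0,"dy":0,"dz":0,"ax":0,"ay":0,"az":0,"jaw":0.8},
    {"dx":0,"dy":0,"dz":-0.05,"ax":0,"ay":0,"az":0,"jaw":0.8},
    {"dx":0,"dy":0,"dz":-0.2,"ax":0,"ay":0,"az":0,"jaw":0.8},
    {"dx":0,"dy":0,"dz":-0.4,"ax":0,"ay":0,"az":0,"jaw":0.8},
    {"dx":0,"dy":0,"dz":-0.6,"ax":0,"ay":0,"az":0,"jaw":0.8},
    {"dx":0,"dy":0,"dz":-0.8,"ax":0,"ay":0,"az":0,"jaw":0.7},
    {"dx":0,"dy":0,"dz":-1,"ax":0,"ay":0,"az":0,"jaw":0.7},
    {"dx":0.2,"dy":0.02,"dz":-1,"ax":0,"ay":0,"az":0,"jaw":0.7},
    {"dx":0.4,"dy":0.05,"dz":-1,"ax":0,"ay":0,"az":0,"jaw":0.7},
    {"dx":0.6,"dy":0.1,"dz":-1,"ax":0,"ay":0,"az":0,"jaw":0.7},
    {"dx":0.8,"dy":0.14,"dz":-1,"ax":0,"ay":0,"az":0,"jaw":0.7},
    {"dx":1,"dy":0.18,"dz":-1,"ax":0,"ay":0,"az":0,"jaw":0.7},
    {"dx":1,"dy":0.18,"dz":-1,"ax":0,"ay":0,"az":0,"jaw":0.7},
  ],
)

```text
clock: 24.35
ee_pos: [0.4786, -0.1208, 0.3849]
eef_rot: [179.9, -0.1, 90.3]
wrist_force: [0.1, -0.7, -0.1]
finger_gap: 0.0658
grip_force: 0.0
```

```bash
python3 - <<'E'
from h import *
s=env.sense();print(s["ee_pos"],s["eef_rot"])
ps=[camera("top"),camera("scene")]
o,ms=fit(ps,"oil_bottle",(.478,.131),25);print(o)
for yaw in range(0,90,5):print(yaw,[round(float(iou(render(p,"oil_bottle",*o[0][0],yaw),m)),3) for p,m in ms],end=" ")
for p in ps:
  m=best(silhouettes(p,"pepper_mill"));print(None if m is None else (cen(m),cen(render(p,"pepper_mill",.433,-.3764,0,.011))))
a=[cv2.resize(p["img"][v:v+h,u:u+w,::-1],(400,500),interpolation=cv2.INTER_CUBIC) for p,(u,v,w,h) in zip(ps,[(200,185,48,60),(225,170,64,80)])]
cv2.imwrite("pics/s7.png",np.hstack(a))
E
```

```text
[ 0.47862495 -0.12075584  0.38488315] [ 1.79850118e+02 -5.69192026e-02  9.02833084e+01]
[([0.4784, 0.1321], [0.81, 0.89]), ([0.4808, 0.133], [0.82]), ([0.4767, 0.1315], [0.91])]
0 [0.789, 0.832] 5 [0.796, 0.852] 10 [0.806, 0.869] 15 [0.812, 0.896] 20 [0.811, 0.903] 25 [0.813, 0.89] 30 [0.801, 0.865] 35 [0.791, 0.867] 40 [0.78, 0.893] 45 [0.772, 0.893] 50 [0.762, 0.872] 55 [0.764, 0.852] 60 [0.769, 0.834] 65 [0.764, 0.826] 70 [0.768, 0.815] 75 [0.771, 0.81] 80 [0.773, 0.811] 85 [0.779, 0.823] (array([359.125     , 225.33012821]), array([359.84107388, 225.1845973 ]))
(array([329.78833693, 138.38228942]), array([329.96541823, 138.90087391]))
```

View pics/s7.png

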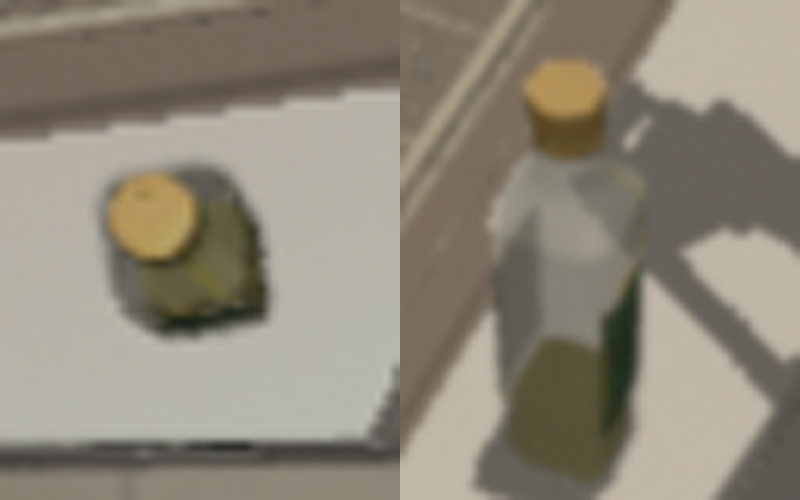

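The left crop shows the cap at (153,215) over a body turned about 15–20°. The right crop shows the cap and, just below it, a neck no wider than the cap. The mill's centroid matches its well to under 1 px.

Emit:
jog_arm(
  steps=[
    {"dx":0.2,"dy":0,"dz":0,"ax":0,"ay":0,"az":0,"jaw":0.7},
    {"dx":0.4,"dy":0,"dz":0,"ax":0,"ay":0,"az":0,"jaw":0.7},
    {"dx":0.6,"dy":0,"dz":0,"ax":0,"ay":0,"az":0,"jaw":0.7},
    {"dx":0.8,"dy":0,"dz":0,"ax":0,"ay":0,"az":0,"jaw":0.7},
    {"dx":1,"dy":0,"dz":0,"ax":0,"ay":0,"az":0,"jaw":0.7},
    {"dx":1,"dy":0,"dz":0.1,"ax":0,"ay":0,"az":0,"jaw":0.7},
    {"dx":1,"dy":0,"dz":0.2,"ax":0,"ay":0,"az":0,"jaw":0.7},
    {"dx":1,"dy":0,"dz":0.2,"ax":0,"ay":0,"az":0,"jaw":0.7},
    {"dx":1,"dy":0,"dz":0.2,"ax":0,"ay":0,"az":0,"jaw":0.7},
  ],
)

```text
clock: 25.55
ee_pos: [0.4789, 0.1231, 0.333]
eef_rot: [-179.9, 0.0, 89.7]
wrist_force: [-0.2, -0.1, 1.0]
finger_gap: 0.0658
grip_force: 0.0
```

```bash
python3 - <<'E'
from h import *
s=env.sense();print(s["ee_pos"],s["eef_rot"])
p=camera("scene");t=camera("top");print(unproj(t,[218.4,210.8],.267))
print(unproj(p,[225+165*.16,170+88*.16],.268))
print(fit([p],"oil_bottle",(.478,.132),18)[0])
E
```

```text
[0.47892546 0.12312231 0.33304726] [-1.79928276e+02  1.29217986e-02  8.97427015e+01]
[[0.47748162 0.12898975 0.267     ]]
[[0.47409533 0.13351775 0.268     ]]
[([0.4785, 0.1291], [0.9])]
```

Emit:
jog_arm(
  steps=[
    {"dx":0.03,"dy":-0.006,"dz":0.1,"ax":0,"ay":0,"az":0,"jaw":0.7},
    {"dx":0.03,"dy":-0.006,"dz":0.2,"ax":0,"ay":0,"az":0,"jaw":0.7},
    {"dx":0.03,"dy":-0.006,"dz":0.3,"ax":0,"ay":0,"az":0,"jaw":0.7},
    {"dx":0.03,"dy":-0.006,"dz":0.336,"ax":0,"ay":0,"az":0,"jaw":0.7},
    {"dx":0.03,"dy":-0.006,"dz":0.336,"ax":0,"ay":0,"az":0,"jaw":0.7},
    {"dx":0.03,"dy":-0.006,"dz":0.336,"ax":0,"ay":0,"az":0,"jaw":0.5},
    {"dx":0.03,"dy":-0.006,"dz":0.336,"ax":0,"ay":0,"az":0,"jaw":0.3},
    {"dx":0.03,"dy":-0.006,"dz":0.336,"ax":0,"ay":0,"az":0,"jaw":0.2},
    {"dx":0.03,"dy":-0.006,"dz":0.336,"ax":0,"ay":0,"az":0,"jaw":0.2},
    {"dx":0.03,"dy":-0.006,"dz":0.336,"ax":0,"ay":0,"az":0,"jaw":0.2},
    {"dx":0.03,"dy":-0.006,"dz":0.336,"ax":0,"ay":0,"az":0,"jaw":0.2},
    {"dx":0.03,"dy":-0.006,"dz":0.336,"ax":0,"ay":0,"az":0,"jaw":0.2},
    {"dx":0.03,"dy":-0.006,"dz":0.336,"ax":0,"ay":0,"az":0,"jaw":0.2},
  ],
  squeeze=40,
)

```text
clock: 27.0
ee_pos: [0.4778, 0.1318, 0.2498]
eef_rot: [179.9, -0.0, 89.9]
wrist_force: [0.8, 1.0, 3.3]
finger_gap: 0.0327
grip_force: 39.3
```

Emit:
jog_arm(
  steps=[
    {"dx":0,"dy":0,"dz":-0.05,"ax":0,"ay":0,"az":0,"jaw":0.2},
    {"dx":0,"dy":0,"dz":-0.13,"ax":0,"ay":0,"az":0,"jaw":0.2},
    {"dx":0,"dy":0,"dz":-0.24,"ax":0,"ay":0,"az":0,"jaw":0.2},
    {"dx":0,"dy":0,"dz":-0.36,"ax":0,"ay":0,"az":0,"jaw":0.2},
    {"dx":0,"dy":0,"dz":-0.48,"ax":0,"ay":0,"az":0,"jaw":0.2},
    {"dx":0,"dy":0,"dz":-0.6,"ax":0,"ay":0,"az":0,"jaw":0.2},
    {"dx":0,"dy":0,"dz":-0.7,"ax":0,"ay":0,"az":0,"jaw":0.2},
    {"dx":0,"dy":0,"dz":-0.72,"ax":0,"ay":0,"az":0,"jaw":0.2},
    {"dx":0,"dy":0,"dz":-0.72,"ax":0,"ay":0,"az":0,"jaw":0.2},
  ],
)

```text
clock: 27.9
ee_pos: [0.4771, 0.1319, 0.4292]
eef_rot: [-180.0, -0.0, 89.9]
wrist_force: [-0.3, 0.5, -4.1]
finger_gap: 0.0326
grip_force: 38.6
```

Emit:
jog_arm(
  steps=[
    {"dx":-0.03,"dy":0.0,"dz":0,"ax":0,"ay":0,"az":0.03,"jaw":0.2},
    {"dx":-0.1,"dy":0.02,"dz":0,"ax":0,"ay":0,"az":0.06,"jaw":0.2},
    {"dx":-0.2,"dy":0.04,"dz":0,"ax":0,"ay":0,"az":0.1,"jaw":0.2},
    {"dx":-0.3,"dy":0.06,"dz":0,"ax":0,"ay":0,"az":0.15,"jaw":0.2},
    {"dx":-0.4,"dy":0.08,"dz":0,"ax":0,"ay":0,"az":0.2,"jaw":0.2},
    {"dx":-0.5,"dy":0.1,"dz":0,"ax":0,"ay":0,"az":0.25,"jaw":0.2},
    {"dx":-0.6,"dy":0.12,"dz":0,"ax":0,"ay":0,"az":0.3,"jaw":0.2},
    {"dx":-0.7,"dy":0.14,"dz":0,"ax":0,"ay":0,"az":0.35,"jaw":0.2},
    {"dx":-0.8,"dy":0.16,"dz":0,"ax":0,"ay":0,"az":0.4,"jaw":0.2},
    {"dx":-0.9,"dy":0.18,"dz":0,"ax":0,"ay":0,"az":0.45,"jaw":0.2},
    {"dx":-0.97,"dy":0.2,"dz":0,"ax":0,"ay":0,"az":0.48,"jaw":0.2},
    {"dx":-1,"dy":0.2,"dz":0,"ax":0,"ay":0,"az":0.48,"jaw":0.2},
    {"dx":-1,"dy":0.2,"dz":0,"ax":0,"ay":0,"az":0.48,"jaw":0.2},
    {"dx":-1,"dy":0.2,"dz":0,"ax":0,"ay":0,"az":0.48,"jaw":0.2},
  ],
)

```text
clock: 29.3
ee_pos: [0.5264, -0.1175, 0.4287]
eef_rot: [-179.9, -0.0, 46.7]
wrist_force: [-0.1, 0.4, -4.4]
finger_gap: 0.0331
grip_force: 38.6
```

```bash
python3 - <<'E'
from h import *
s=env.sense();print(s["ee_pos"],s["eef_rot"]);x,y,z=s["ee_pos"]
ps=[camera("top"),camera("scene")]
o,ms=fit(ps,"oil_bottle",(x,y),-26,z-.25);print(o)
if o:
  for yaw in range(-70,20,10):print(yaw,[round(float(iou(render(p,"oil_bottle",*o[0][0],yaw,z-.25),m)),3) for p,m in ms],end=" ")
p=ps[1];q=proj(p,[x,y,z-.12])[0].astype(int);print(q)
u,v=q[0]-64,q[1]-48
cv2.imwrite("pics/s8.png",cv2.resize(p["img"][max(v,0):v+96,u:u+128,::-1],(800,600),interpolation=cv2.INTER_CUBIC))
E
```

```text
[ 0.52640428 -0.1174892   0.42874361] [-1.79916146e+02 -1.91491962e-02  4.67433558e+01]
[([0.5205, -0.1042], [0.73])]
-70 [0.838] -60 [0.831] -50 [0.815] -40 [0.766] -30 [0.731] -20 [0.721] -10 [0.73] 0 [0.755] 10 [0.802] [279 118]
```

View pics/s8.png

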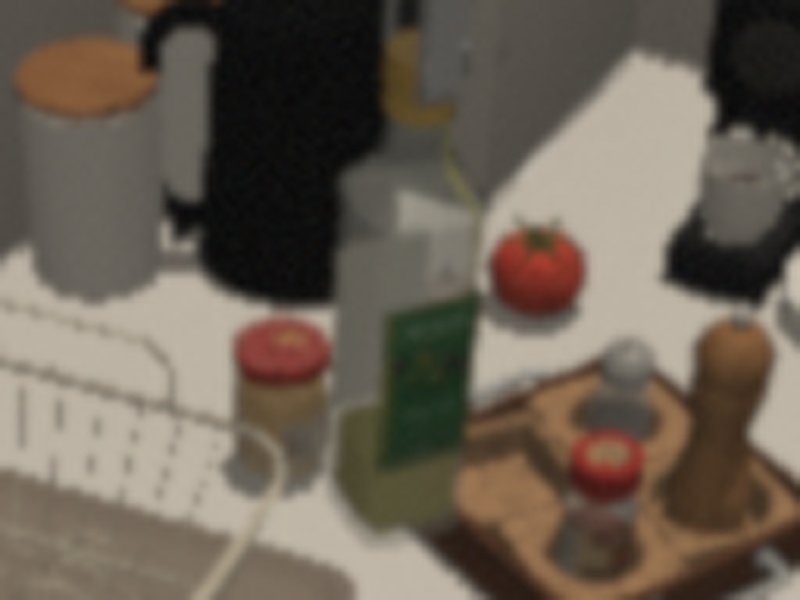

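The crop shows the bottle hanging upright from the cap. Its base corners are near (337,480), (378,530) and (470,512), and the other three things stand in their wells. I'll work out its yaw from those corners.

```bash
python3 - <<'E'
from h import *
p=camera("scene");x,y,z=env.sense()["ee_pos"]
o=np.array([279-64,118-48])
for yaw in range(-50,40,10):
    a=np.radians(yaw)+np.pi/4+np.arange(4)*np.pi/2
    q=(proj(p,np.c_[x+.0431*np.cos(a),y+.0431*np.sin(a),0*a+z-.25])-o)*6.25
    print(yaw,q.round().tolist())
print((proj(p,[[x,y,z-.25],[x,y,z+.018]])-o)*6.25)
E
```

```text
-50 [[324.0, 473.0], [345.0, 547.0], [459.0, 535.0], [434.0, 462.0]]
-40 [[318.0, 481.0], [358.0, 552.0], [465.0, 527.0], [422.0, 458.0]]
-30 [[313.0, 489.0], [371.0, 555.0], [470.0, 518.0], [409.0, 454.0]]
-20 [[310.0, 498.0], [385.0, 557.0], [471.0, 509.0], [396.0, 453.0]]
-10 [[310.0, 507.0], [400.0, 557.0], [471.0, 500.0], [382.0, 453.0]]
0 [[313.0, 517.0], [414.0, 556.0], [467.0, 491.0], [368.0, 454.0]]
10 [[318.0, 525.0], [427.0, 553.0], [462.0, 482.0], [356.0, 457.0]]
20 [[325.0, 534.0], [439.0, 548.0], [455.0, 475.0], [344.0, 461.0]]
30 [[334.0, 541.0], [450.0, 542.0], [445.0, 468.0], [333.0, 467.0]]
[[390.61604567 503.68048639]
 [417.72972623  41.09108947]]
```

Emit:
jog_arm(
  steps=[
    {"dx":-0.03,"dy":0.03,"dz":0,"ax":0,"ay":0,"az":-0.02,"jaw":0.2},
    {"dx":-0.08,"dy":0.1,"dz":0,"ax":0,"ay":0,"az":-0.04,"jaw":0.2},
    {"dx":-0.15,"dy":0.19,"dz":0,"ax":0,"ay":0,"az":-0.06,"jaw":0.2},
    {"dx":-0.23,"dy":0.3,"dz":0,"ax":0,"ay":0,"az":-0.08,"jaw":0.2},
    {"dx":-0.31,"dy":0.4,"dz":0,"ax":0,"ay":0,"az":-0.08,"jaw":0.2},
    {"dx":-0.39,"dy":0.5,"dz":0,"ax":0,"ay":0,"az":-0.08,"jaw":0.2},
    {"dx":-0.46,"dy":0.59,"dz":0,"ax":0,"ay":0,"az":-0.08,"jaw":0.2},
    {"dx":-0.51,"dy":0.66,"dz":0,"ax":0,"ay":0,"az":-0.08,"jaw":0.2},
    {"dx":-0.534,"dy":0.687,"dz":0,"ax":0,"ay":0,"az":-0.08,"jaw":0.2},
    {"dx":-0.534,"dy":0.687,"dz":0.05,"ax":0,"ay":0,"az":-0.08,"jaw":0.2},
    {"dx":-0.534,"dy":0.687,"dz":0.14,"ax":0,"ay":0,"az":-0.08,"jaw":0.2},
    {"dx":-0.534,"dy":0.687,"dz":0.24,"ax":0,"ay":0,"az":-0.08,"jaw":0.2},
    {"dx":-0.534,"dy":0.687,"dz":0.34,"ax":0,"ay":0,"az":-0.08,"jaw":0.2},
    {"dx":-0.534,"dy":0.687,"dz":0.41,"ax":0,"ay":0,"az":-0.08,"jaw":0.2},
    {"dx":-0.534,"dy":0.687,"dz":0.43,"ax":0,"ay":0,"az":-0.08,"jaw":0.2},
    {"dx":-0.534,"dy":0.687,"dz":0.43,"ax":0,"ay":0,"az":-0.08,"jaw":0.2},
    {"dx":-0.534,"dy":0.687,"dz":0.43,"ax":0,"ay":0,"az":-0.08,"jaw":0.2},
    {"dx":-0.534,"dy":0.687,"dz":0.43,"ax":0,"ay":0,"az":-0.08,"jaw":0.2},
  ],
)

```text
clock: 31.35
ee_pos: [0.5606, -0.3335, 0.3236]
eef_rot: [179.8, 0.0, 53.9]
wrist_force: [-0.1, -0.3, -3.1]
finger_gap: 0.0327
grip_force: 38.6
```

```bash
python3 look.py scene 250 85 128 96 s9; python3 - <<'E'
from h import *
p=camera("scene");x,y,z=env.sense()["ee_pos"];o=np.array([250,85])
for c,zz,yaws in (((x,y),z-.25,(-45,-35,-25,-15)),):
  for yaw in yaws:
    a=np.radians(yaw)+np.pi/4+np.arange(4)*np.pi/2
    print(yaw,((proj(p,np.c_[c[0]+.0431*np.cos(a),c[1]+.0431*np.sin(a),0*a+zz])-o)*6.25).round().tolist())
a=np.radians(-26)+np.pi/4+np.arange(4)*np.pi/2
print("well",((proj(p,np.c_[.560+.0552*np.cos(a),-.3326+.0552*np.sin(a),0*a+.041])-o)*6.25).round().tolist())
print((proj(p,[[x,y,z-.25],[x,y,z+.018]])-o)*6.25)
E
```

```text
31.4 [ 0.56053691 -0.33357384  0.32348587] [1.79824777e+02 7.46683599e-03 5.38758050e+01]
-45 [[220.0, 309.0], [249.0, 368.0], [342.0, 352.0], [310.0, 294.0]]
-35 [[216.0, 315.0], [261.0, 371.0], [346.0, 346.0], [300.0, 291.0]]
-25 [[213.0, 322.0], [272.0, 373.0], [348.0, 338.0], [288.0, 289.0]]
-15 [[212.0, 330.0], [285.0, 374.0], [349.0, 331.0], [277.0, 289.0]]
well [[192.0, 360.0], [264.0, 426.0], [362.0, 382.0], [288.0, 319.0]]
[[280.4419204  330.33739146]
 [320.69584354 -61.20533609]]
```

View pics/s9.png

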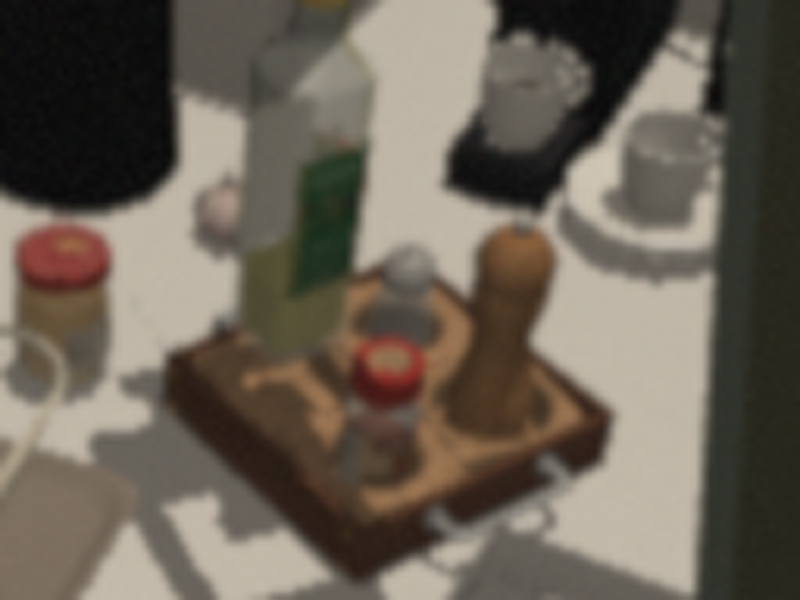

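The bottle hangs over the square well with its base at roughly (240–345, 325–357). Its yaw matches about -25°, and the small offset equals the scene camera's usual bias, which the mill showed too. I'll lower it slowly.

Emit:
jog_arm(
  steps=[
    {"dx":0,"dy":0,"dz":0.04,"ax":0,"ay":0,"az":0,"jaw":0.2},
    {"dx":0,"dy":0,"dz":0.08,"ax":0,"ay":0,"az":0,"jaw":0.2},
    {"dx":0,"dy":0,"dz":0.11,"ax":0,"ay":0,"az":0,"jaw":0.2},
    {"dx":0,"dy":0,"dz":0.14,"ax":0,"ay":0,"az":0,"jaw":0.2},
    {"dx":0,"dy":0,"dz":0.16,"ax":0,"ay":0,"az":0,"jaw":0.2},
    {"dx":0,"dy":0,"dz":0.16,"ax":0,"ay":0,"az":0,"jaw":0.2},
    {"dx":0,"dy":0,"dz":0.16,"ax":0,"ay":0,"az":0,"jaw":0.2},
  ],
)

```text
clock: 32.15
ee_pos: [0.56, -0.3334, 0.2817]
eef_rot: [180.0, -0.0, 53.9]
wrist_force: [0.1, 0.2, -3.0]
finger_gap: 0.0332
grip_force: 38.6
```

Emit:
jog_arm(
  steps=[
    {"dx":0,"dy":0,"dz":0.02,"ax":0,"ay":0,"az":0,"jaw":0.2},
    {"dx":0,"dy":0,"dz":0.04,"ax":0,"ay":0,"az":0,"jaw":0.2},
    {"dx":0,"dy":0,"dz":0.06,"ax":0,"ay":0,"az":0,"jaw":0.2},
    {"dx":0,"dy":0,"dz":0.075,"ax":0,"ay":0,"az":0,"jaw":0.2},
    {"dx":0,"dy":0,"dz":0.082,"ax":0,"ay":0,"az":0,"jaw":0.2},
    {"dx":0,"dy":0,"dz":0.082,"ax":0,"ay":0,"az":0,"jaw":0.2},
    {"dx":0,"dy":0,"dz":0.082,"ax":0,"ay":0,"az":0,"jaw":0.2},
  ],
)

```text
clock: 32.85
ee_pos: [0.56, -0.3334, 0.2611]
eef_rot: [180.0, 0.0, 53.9]
wrist_force: [-0.3, -0.0, -2.6]
finger_gap: 0.0327
grip_force: 38.6
```

Emit:
jog_arm(
  steps=[
    {"dx":0,"dy":0,"dz":0.004,"ax":0,"ay":0,"az":0,"jaw":0.2},
    {"dx":0,"dy":0,"dz":0.004,"ax":0,"ay":0,"az":0,"jaw":0.2},
    {"dx":0,"dy":0,"dz":0.004,"ax":0,"ay":0,"az":0,"jaw":0.45},
    {"dx":0,"dy":0,"dz":0.004,"ax":0,"ay":0,"az":0,"jaw":0.65},
    {"dx":0,"dy":0,"dz":0.004,"ax":0,"ay":0,"az":0,"jaw":0.65},
    {"dx":0,"dy":0,"dz":0.004,"ax":0,"ay":0,"az":0,"jaw":0.65},
    {"dx":0,"dy":0,"dz":-0.05,"ax":0,"ay":0,"az":0,"jaw":0.65},
    {"dx":0,"dy":0,"dz":-0.15,"ax":0,"ay":0,"az":0,"jaw":0.65},
    {"dx":0,"dy":0,"dz":-0.3,"ax":0,"ay":0,"az":0,"jaw":0.65},
    {"dx":0,"dy":0,"dz":-0.45,"ax":0,"ay":0,"az":0,"jaw":0.65},
    {"dx":-0.2,"dy":-0.1,"dz":-0.45,"ax":0,"ay":0,"az":0,"jaw":0.65},
    {"dx":-0.4,"dy":-0.2,"dz":-0.45,"ax":0,"ay":0,"az":0,"jaw":0.65},
    {"dx":-0.6,"dy":-0.2,"dz":-0.45,"ax":0,"ay":0,"az":0,"jaw":0.65},
    {"dx":-0.6,"dy":-0.2,"dz":-0.45,"ax":0,"ay":0,"az":0,"jaw":0.65},
    {"dx":-0.6,"dy":-0.2,"dz":-0.45,"ax":0,"ay":0,"az":0,"jaw":0.65},
  ],
)

```text
clock: 34.35
ee_pos: [0.43, -0.4265, 0.3746]
eef_rot: [179.9, 0.0, 53.7]
wrist_force: [0.6, -0.1, 0.6]
finger_gap: 0.061
grip_force: 0.0
```

```bash
python3 look.py scene 250 85 128 96 s10
```

```text
34.4 [ 0.43111945 -0.42527152  0.37439835] [ 1.79939416e+02 -3.63869674e-02  5.37888548e+01]
```

View pics/s10.png

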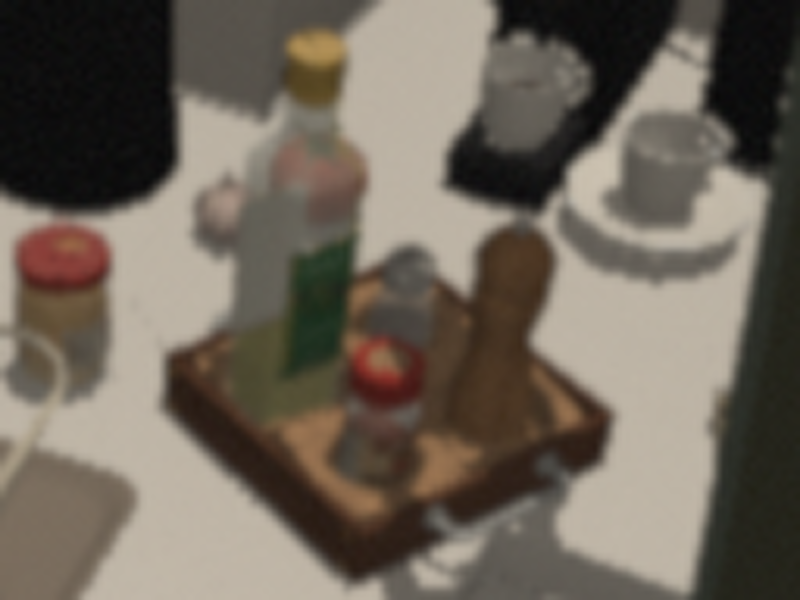

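The last picture shows the bottle seated and upright in the square well (cap at (318,45)), with the salt, spice jar and mill standing in theirs. The honey jar has not moved and the gripper is clear.

```bash
python3 -c "
from cell import order
print(order.close_job())"
```

```text
the job is handed in; nothing more can be done
None
```

The salt shaker, pale-label spice jar, pepper mill and oil bottle are standing upright in their wells, placed in that order and released. I left the other spice jar and the honey jar alone, and handed the job in at about 34 s of the 138 s allowed; no verdict came back.

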